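# Roll a bearing roller up the gauging ramp and hold it home

### The job

Push the steel roller lying at the foot of the gauging ramp up the slope with your fingertips, slowly enough that it never rolls free on the slope, until it is fully home: the sprung plunger of the stop pressed in flush and the roller against the stop block. Only push it, never pinch or lift it, and leave the other things on the bench where they are. Finish while still holding the roller pressed home against the stop; if you let go, it comes back down.

Things in the scene. Friction and masses are not known exactly. Their poses are not given: they have to be found in the camera images.
- ramp: Steel gauging ramp, fixed, 325 x 84 mm (142 mm over its side lugs). Origin on the bench under its middle, z up, x uphill. Level landing from x -170 to -70 mm, 12 mm above the bench, with a 5 mm lip at its low end (x -176 to -170); then the deck slopes up at 8 degrees. Both are a channel 60 mm wide between side cheeks 8 mm thick, 10 mm high above the rolling surface.
- deck: The ramp's sloping deck (fixed). Origin on the rolling surface, mid-channel, where the slope begins (-70, 0, 12 mm in the ramp's frame). x points up the slope, y across, z square to the surface. Stop block: face at x = 170 mm, 76 mm wide, 42 mm high; a dial 58 mm across lies behind it. The roller is home with its centre at x = 148, z = 22 mm.
- roller: Plain solid steel roller, ground smooth and lightly oiled (friction about 0.2), 44 mm diameter, 56 mm long, about 0.5 to 0.9 kg, lying across the channel on the landing and free to roll. Origin at its centre, y along its axis; x and z turn as it rolls.
- stop_face (a point): Centre of the end face of the stop's sprung plunger, a steel pin 23 mm across on the middle line 22 mm above the deck, pointing down the slope. Standing out it is 12 mm proud of the stop block.
- stop (a joint): How far the plunger is pressed in, m: 0 standing out, 0.012 flush with the block. Spring: about 2 N to start it, 8 N when flush; it springs back when released.
- spare: Bystander: an equal steel roller standing on end beside the ramp, 44 mm diameter, 56 mm high. Origin at the centre of its underside. Leave alone.
- jar: Bystander: closed jar with a metal cap, 54 mm diameter, 62 mm high. Origin at the centre of its underside. Leave alone.
- angle: Bystander: black steel angle block, 50 x 45 mm foot, 55 mm high. Origin at the centre of its underside. Leave alone.

How it is judged:
At the end, for the whole second after the job is handed in: The roller lies across the deck (within 10 mm of the middle line, not raised more than 5 mm), still, home against the stop with the plunger pressed in at least 9 of its 12 mm, and the fingers are still pushing on it (value of joint stop above 0.009 m and x of roller in the frame of deck above 0.143 m and y of roller in the frame of deck between -0.01 and 0.01 m and z of roller in the frame of deck between 0.018 and 0.027 m and angle between the y axis of roller and the y axis of deck, either way round below 0.15 rad and linear speed of roller below 0.02 m/s and contact force between roller and stop above 1 N and contact force between any of the fingers, the arm and roller above 0.5 N); the arm keeps its last pose, push and grip.
It fails at once if the roller is lifted off its track (z of roller in the frame of deck above 0.042 m or (x of roller in the frame of deck above 0.015 m and z of roller in the frame of deck above 0.031 m)).
It fails at once if the roller is pinched or squeezed: over 30 N from the fingers before it reaches the stop (x of roller in the frame of deck below 0.125 m and contact force between the fingers and roller above 30 N).
It fails at once if the roller rolls free on the slope, untouched, faster than 0.15 m/s (x of roller in the frame of deck between 0.015 and 0.13 m and linear speed of roller above 0.15 m/s and contact force between each of the fingers, the arm and roller below 0.02 N).
It fails at once if the spare roller, jar or angle block beside the ramp is displaced more than 20 mm or tipped (distance of any of spare, jar, angle from where it was at the start of the episode above 0.02 m or angle between any of spare, jar, angle's own z axis and vertical above 0.3 rad).
It also fails if it takes over 38 s, if anything falls off the work surface, if the arm or the gripper's body presses on something with over 40 N, if the wrist force passes 120 N, or if a joint passes its speed limit or range.

### The arm

A 6-joint arm with a two-finger parallel gripper is mounted at the origin on the work surface. World frame = base frame: x ahead of the robot, y to its left, z up, the work surface at z = 0. Lengths are in m, angles in rad, forces in N, time in s.
With the tool pointing down it reaches from about 0.325 to 0.875 m from the base axis. Payload 4.4 kg.
Tool frame: the origin (TCP) lies midway between the tips of the shut fingers; the grasp point (between the pads) lies 19 mm behind it; z points along the fingers, y is the line along which they close (so a half turn about z gives the same grasp; the last joint's range is limited). The gripper opens to 85 mm and grips with 20 to 120 N. Pads are 22 mm wide; open, the fingers measure 114 mm over their backs; the gripper's body (76 mm by 85 mm) begins 54 mm behind the grasp point. The pads swing forward as they close: fully open they stand 13 mm farther back than shut.
Start: joints at [0.955, 0.207, 1.542, -0, 1.393, -0.15], TCP at [0.258, 0.514, 0.231] pointing down, gripper open.
Joint ranges: [-2.73, 2.73], [-0.86, 2.22], [0.23, 2.46], [-1.11, 4.25], [0.08, 2.63], [-2.82, 2.82]. Speed limits (rad/s): [2.79, 2.79, 3.14, 3.14, 3.14, 3.14].

### API

Orientations are given as [roll, pitch, yaw] about the fixed x, y, z axes, in that order (R = Rz(yaw) Ry(pitch) Rx(roll)).
In Python, from plant import arm, get_image, calibration, workorder gives the robot as it stands.
- The arm moves only by the shell command python3 -m jog 'ROWS'. ROWS is JSON, a list of rows, each a list of 3 entries, a list of its own where there are three numbers: the closure in counts, from 0 (fully open) to 255 (shut), then the shift along the world's x, y, z in units of 30 mm (1.0 is 30 mm), then the turn about the world's z in degrees. A call has 1 to 20 rows; each row is the pose to reach, as a shift and turn from the pose commanded when the call began; what a row does not reach only later rows make up. A row lasts 1/12 s, in which the tool goes at most 41.7 mm and 7.16 degrees, less where a joint would pass 70% of its speed; a pose out of reach is approached as far as the arm can. A call with a gripper value outside its range is refused whole. The fingers move at their own pace and stop on an object; the grip force is fixed at half the most. Time passes only in rows, so rows that repeat a pose let the fingers close. It gives the time, the measured TCP pose, the force, the opening and the grip force at its end, in the units of the state.
- arm.read_state(): the state, without advancing time (a new reading comes with each control period).
- get_image(name): name is "scene" or "top"; returns (picture, depth): 420x560x3 uint8, red, green, blue; 420x560 float32, m along the optical axis (not along the pixel's ray), 0 where there is no reading.
- calibration(name): a dict with "fx", "fy", "cx", "cy" (pixels), "rvec" (rotation vector, rad) and "tvec" (3), from world to camera coordinates, as OpenCV has them. Camera axes: x right, y down, z forward; pixel columns grow to the right and rows downward; lengths in m; the calibration is good to about 2 mm. A picture is of the moment at which its call begins. calibration takes no time and is no camera call.
- workorder.sign_off(): hands the job in; it is judged then, once.
The state is a dict: "time": time; "qpos": joint angles; "joint_vel": joint speeds; "tau": joint torques, N m; "position": TCP position; "ee_rot": TCP orientation; "wrist_force": force on the tool from outside, world axes, zero at the start; "ft_torque": the same for the moment, N m; "width": finger opening in m; "grasp_force": force on a finger pad.
Only numpy, scipy, OpenCV 4.12 (cv2) and the standard library are available. Lean on these libraries where they do the work, as an engineer would, in place of code of your own. Each camera call takes 0.05 s, during which the arm holds its last target. There are 200 camera calls.

## Working session

There is one attempt and no reset: what is moved stays moved. The work goes in short steps, Python scripts to look and compute and a shell command to move; the robot and the scene stay as the last step left them, time stands still between calls to the robot, and variables do not carry over. Pictures are saved under pics/ and viewed, at most 10 in all, crops included, and the job is handed in when it is done.

```bash
mkdir -p pics; cat > h.py <<'E'
import numpy as np,cv2
from plant import arm,get_image,calibration,workorder
def cloud(name):
    im,d=get_image(name);c=calibration(name)
    R=cv2.Rodrigues(np.array(c["rvec"],float))[0];t=np.array(c["tvec"],float)
    v,u=np.mgrid[:d.shape[0],:d.shape[1]]
    P=np.stack([(u-c["cx"])/c["fx"]*d,(v-c["cy"])/c["fy"]*d,d],-1)
    W=(P-t.ravel())@R; W[d==0]=np.nan
    return im,W
E
python3 - <<'E'
from h import *
for n in("scene","top"):
    im,W=cloud(n);cv2.imwrite(f"pics/{n}0.png",im[:,:,::-1]);np.save(n+"0.npy",W)
print(arm.read_state())
E
```

```text
{'time': 0.1, 'qpos': array([ 9.54473976e-01,  2.07343460e-01,  1.54285225e+00, -2.92591265e-05,
        1.39353249e+00, -1.50508128e-01]), 'joint_vel': array([ 0.00081553,  0.00042098, -0.00293138, -0.00140678,  0.00034012,
       -0.0009538 ]), 'tau': array([-9.63629209e-04, -3.84094942e+01, -2.92548859e+01, -3.16070982e-04,
        4.90662031e-03, -2.29467764e-05]), 'position': array([0.25786745, 0.51313793, 0.23021746]), 'ee_rot': array([-3.13947693e+00, -2.91740377e-04,  2.67578331e+00]), 'wrist_force': array([ 0.05429613, -0.15742052,  0.5646964 ]), 'ft_torque': array([-0.00088805, -0.00086754,  0.05482656]), 'grasp_force': 0.0, 'width': 0.08547758119657363}
```

View pics/scene0.png

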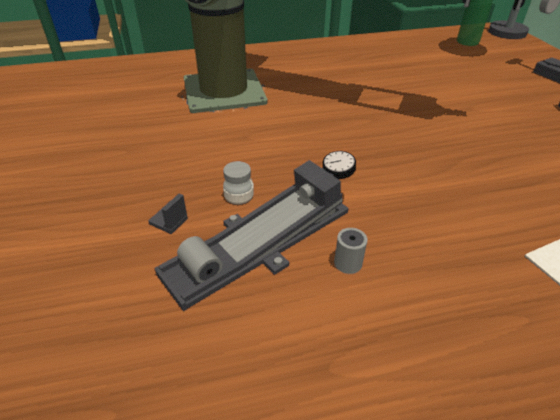

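View pics/top0.png

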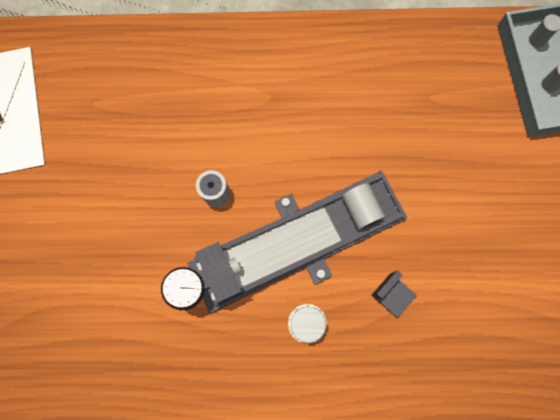

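The top view shows the roller at about (362,206), the lip corners at about (382,175) and (405,215), the stop block at about (218,272), the plunger at (236,266), and the lugs at (287,205) and (320,272). The jar is at (308,323), the angle block at (397,293) and the spare roller at (212,187).

```bash
python3 - <<'E'
from h import *
W=np.load("top0.npy")
def p(u,v,r=2): return np.round(np.nanmedian(W[v-r:v+r+1,u-r:u+r+1].reshape(-1,3),0),4)
for n,u,v in [("roller",362,206),("plunger",236,266),("stop",218,272),("lug1",287,205),("lug2",320,272),("jar",308,323),("angle",397,293),("spare",212,184),("landing",342,220)]: print(n,p(u,v))
# roller top points: z>0.045 near
C=p(362,206); m=(np.hypot(W[...,0]-C[0],W[...,1]-C[1])<.05)&(W[...,2]>.03)
P=W[m]; print("roller pts",len(P),P.min(0),P.max(0))
# deck surface + ramp footprint
l1,l2=p(287,205),p(320,272); print("lug mid",(l1+l2)/2)
dv=(l2-l1)[:2]; print("cross dir deg",np.degrees(np.arctan2(dv[1],dv[0])),np.linalg.norm(dv))
s=p(218,272)
print("axis roller->stop deg",np.degrees(np.arctan2(s[1]-C[1],s[0]-C[0])))
# minimal rect of ramp
mm=(W[...,2]>.009)&(np.hypot(*(W[...,:2]-((l1+l2)/2)[:2]).transpose(2,0,1))<.2)
n,lab,st,c=cv2.connectedComponentsWithStats(mm.astype(np.uint8))
i=lab[255,290]; Q=W[lab==i][:,:2].astype(np.float32); print(st[i],cv2.minAreaRect(Q*1000))
E
```

```text
roller [ 0.5897 -0.1149  0.0543]
plunger [0.5043 0.0655 0.0667]
stop [0.4952 0.0883 0.0791]
lug1 [ 0.6018 -0.0057  0.0126]
lug2 [ 0.4984 -0.0539  0.0158]
jar [ 0.4257 -0.0335  0.0614]
angle [ 0.4666 -0.1675  0.0092]
spare [0.6253 0.1031 0.0565]
landing [ 0.5778 -0.0896  0.0111]
roller pts 1178 [ 0.5598416  -0.15090487  0.03062797] [ 0.62726013 -0.08852534  0.05877805]
lug mid [ 0.5501 -0.0298  0.0142]
cross dir deg -155.00737925059536 0.11408242634165877
axis roller->stop deg 114.94120965108168
[  164   170   244   143 13664] ((542.3245849609375, -9.620712280273438), (140.85845947265625, 356.66253662109375), 25.617889404296875)
```

```bash
python3 - <<'E'
from h import *
W=np.load("top0.npy"); a=np.radians(115.2); ux=np.array([np.cos(a),np.sin(a)]); uy=np.array([-ux[1],ux[0]])
o=np.array([.55,-.03])
s=(W[...,:2]-o)@ux; t=(W[...,:2]-o)@uy; z=W[...,2]
def q(m): return [np.round(np.nanpercentile(k[m],[1,50,99]),4) for k in(s,t)]
print("roller top",q((z>.048)&(s<-.03)&(abs(t)<.06)&(s>-.16)))
print("ramp low end",q((z>.008)&(z<.035)&(abs(t)<.07)&(s<-.1)&(s>-.25)))
print("stop top",q((z>.07)&(abs(t)<.07)&(abs(s)<.25)))
for x in np.arange(-.06,.12,.02):
    m=(abs(s-x)<.006)&(abs(t)<.07)&(z>.009)
    print(round(x,3),np.round(np.nanpercentile(t[m],[2,98]),4),np.nanmedian(z[m&(abs(t)<.02)]))
# roller axis from the ridge
m=(z>.045)&(s<-.03)&(abs(t)<.06)&(s>-.16);r=cv2.minAreaRect((W[m][:,:2]*1000).astype(np.float32));print(r)
E
```

```text
roller top [array([-0.1158, -0.0983, -0.0834]), array([-0.0289, -0.0007,  0.0266])]
ramp low end [array([-0.1558, -0.1386, -0.1013]), array([-0.0426,  0.0042,  0.0403])]
stop top [array([0.1131, 0.1514, 0.2073]), array([-0.0382, -0.001 ,  0.0353])]
-0.06 [-0.0395  0.0386] 0.011473099318292383
-0.04 [-0.039   0.0388] 0.012908941069112632
-0.02 [-0.043   0.0397] 0.015703923562361673
0.0 [-0.0653  0.0654] 0.018282954603374146
0.02 [-0.0388  0.0415] 0.021207536155395758
0.04 [-0.0378  0.0384] 0.024194171898160033
0.06 [-0.0382  0.0385] 0.027063453042605462
0.08 [-0.0382  0.0388] 0.02987235754499113
0.1 [-0.038   0.0377] 0.032858960099935365
((593.473388671875, -119.40897369384766), (56.35552215576172, 39.268348693847656), 24.485855102539062)
```

```bash
python3 -m jog '[[190,[0.2,-0.4,0],-1],[190,[0.6,-1.1,0],-2],[190,[1.1,-2.1,0],-4],[190,[1.7,-3.2,0],-6],[190,[2.3,-4.4,0],-8],[190,[2.9,-5.6,0],-10],[190,[3.5,-6.8,0],-12],[190,[4.1,-8,0],-14],[190,[4.7,-9.1,0],-16],[190,[5.4,-10.3,0],-18],[190,[6,-11.5,0],-20],[190,[6.6,-12.7,0],-22],[190,[7.3,-13.9,0],-24],[190,[7.9,-15.1,0],-26],[190,[8.5,-16.3,0],-28],[190,[9.1,-17.4,0],-30],[190,[9.7,-18.5,0],-32],[190,[10.2,-19.4,0],-34],[190,[10.6,-20.2,0],-35],[190,[10.9,-20.8,0],-36]]'
python3 -m jog '[[190,[0.3,-0.6,0],-1],[190,[0.6,-1.1,-0.3],-2],[190,[0.8,-1.5,-0.8],-2],[190,[0.88,-1.68,-1.6],-2],[190,[0.88,-1.68,-2.3],-2],[190,[0.88,-1.68,-2.8],-2],[190,[0.88,-1.68,-3],-2],[190,[0.88,-1.68,-3],-2],[190,[0.88,-1.68,-3],-2]]'
python3 -c "
from h import *
print(arm.read_state())"
```

```text
time: 1.77
position: [0.5851, -0.1136, 0.2308]
ee_rot: [-3.141, 0.0, 2.043]
wrist_force: [0.2, -0.3, 0.1]
width: 0.0215
grasp_force: 0.0
time: 2.52
position: [0.6114, -0.161, 0.1415]
ee_rot: [-3.141, 0.0, 2.012]
wrist_force: [-0.0, -0.4, 0.0]
width: 0.0217
grasp_force: 0.0
{'time': 2.5167, 'qpos': array([-3.94099269e-01,  4.06521624e-01,  1.47667884e+00, -2.05181366e-04,
        1.25850492e+00, -8.35415128e-01]), 'joint_vel': array([ 0.00570883, -0.01959473, -0.0276468 ,  0.0012859 , -0.00108721,
       -0.00065773]), 'tau': array([-1.07145596e-01, -4.37318337e+01, -2.64608073e+01, -9.93275084e-03,
        4.32760210e-02, -5.13471241e-04]), 'position': array([ 0.61143461, -0.16097848,  0.1415223 ]), 'ee_rot': array([-3.14137223e+00,  4.73827549e-05,  2.01217524e+00]), 'wrist_force': array([-0.04452811, -0.42416742,  0.02865927]), 'ft_torque': array([ 0.00277011, -0.01282635, -0.03249675]), 'grasp_force': 0.0, 'width': 0.021688191460857698}
```

```bash
python3 -m jog '[[190,[0,0,-0.4],0],[190,[0,0,-1],0],[190,[0,0,-1.6],0],[190,[0,0,-2.2],0],[190,[0,0,-2.7],0],[190,[0,0,-3.1],0],[190,[0,0,-3.4],0],[190,[0,0,-3.6],0],[190,[0,0,-3.75],0],[190,[0,0,-3.8],0],[190,[0,0,-3.8],0]]'
python3 - <<'E'
from h import *
a,_=get_image("scene");b,_=get_image("top")
k=np.vstack([cv2.resize(a[180:330,120:370],(750,300+0)),cv2.resize(b[130:280,250:500],(750,300))])
cv2.imwrite("pics/c1.png",k[:,:,::-1])
E
```

```text
time: 3.43
position: [0.6119, -0.1608, 0.0275]
ee_rot: [3.141, 0.0, 2.013]
wrist_force: [-1.4, 0.6, 0.2]
width: 0.0217
grasp_force: 0.0
```

View pics/c1.png

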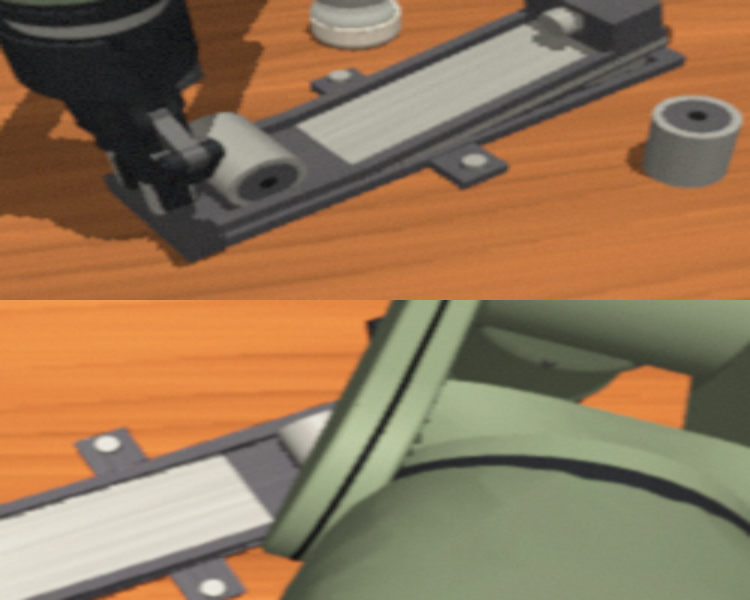

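```bash
python3 -m jog '[[190,[-0.02,0.05,0],0],[190,[-0.05,0.11,0],0],[190,[-0.09,0.18,0],0],[190,[-0.12,0.26,0],0],[190,[-0.16,0.33,0],0],[190,[-0.19,0.41,0],0],[190,[-0.23,0.48,0],0],[190,[-0.26,0.56,0],0],[190,[-0.3,0.63,0],0],[190,[-0.33,0.71,0],0],[190,[-0.37,0.78,0],0],[190,[-0.4,0.86,0],0],[190,[-0.44,0.93,0],0],[190,[-0.48,1.01,0],0],[190,[-0.51,1.08,0],0],[190,[-0.54,1.15,0],0],[190,[-0.57,1.21,0],0],[190,[-0.59,1.26,0],0],[190,[-0.61,1.29,0],0],[190,[-0.61,1.29,0],0]]'
python3 - <<'E'
from h import *
im,W=cloud("scene"); cv2.imwrite("pics/c2.png",cv2.resize(im[180:330,120:370],(750,450))[:,:,::-1])
p=arm.read_state()["position"]; o=np.array([.55,-.03]);a=np.radians(115.2);u=np.array([np.cos(a),np.sin(a)])
print("tool s,t",(p[:2]-o)@u,(p[:2]-o)@[-u[1],u[0]])
E
```

```text
time: 5.2
position: [0.5931, -0.1217, 0.0272]
ee_rot: [-3.141, -0.0, 2.013]
wrist_force: [0.1, -0.2, -0.3]
width: 0.0218
grasp_force: 0.0
tool s,t -0.10148685760504138 -4.006528440494738e-05
```

View pics/c2.png

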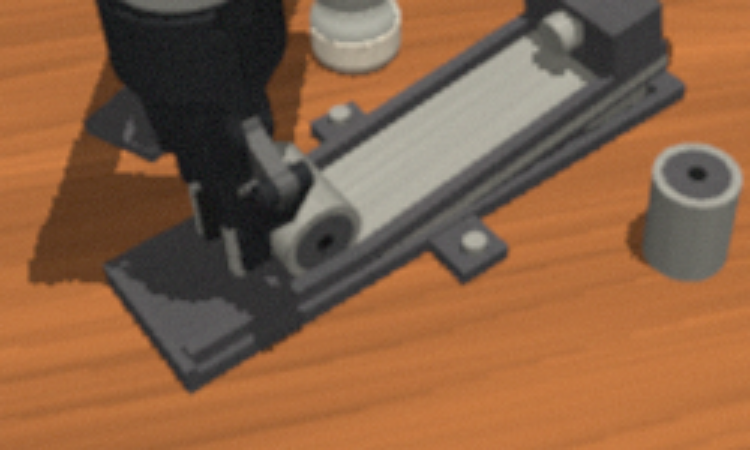

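The roller sits just ahead of the fingers at the foot of the slope, at about (325,240) in the crop. I'll keep pushing and start climbing.

```bash
python3 -m jog '[[190,[-0.02,0.04,0],0],[190,[-0.04,0.1,0],0],[190,[-0.07,0.16,0],0],[190,[-0.1,0.22,0],0],[190,[-0.13,0.28,0],0],[190,[-0.16,0.34,0],0],[190,[-0.19,0.4,0],0],[190,[-0.22,0.46,0],0],[190,[-0.24,0.52,0],0],[190,[-0.27,0.58,0.01],0],[190,[-0.3,0.64,0.02],0],[190,[-0.33,0.7,0.03],0],[190,[-0.36,0.76,0.04],0],[190,[-0.39,0.82,0.05],0],[190,[-0.41,0.88,0.06],0],[190,[-0.44,0.94,0.07],0],[190,[-0.47,1.0,0.08],0],[190,[-0.5,1.06,0.09],0],[190,[-0.53,1.12,0.1],0],[190,[-0.55,1.18,0.11],0]]'
python3 - <<'E'
from h import *
im,W=cloud("scene"); cv2.imwrite("pics/c3.png",cv2.resize(im[150:300,150:400],(750,450))[:,:,::-1])
p=arm.read_state()["position"]; o=np.array([.55,-.03]);a=np.radians(115.2);u=np.array([np.cos(a),np.sin(a)])
print("tool s,t",(p[:2]-o)@u,(p[:2]-o)@[-u[1],u[0]])
E
```

```text
time: 6.92
position: [0.5767, -0.0864, 0.0306]
ee_rot: [-3.141, -0.0, 2.013]
wrist_force: [0.8, -1.5, 1.0]
width: 0.0215
grasp_force: 1.0
tool s,t -0.06175855842909697 -0.00010044099222963748
```

View pics/c3.png

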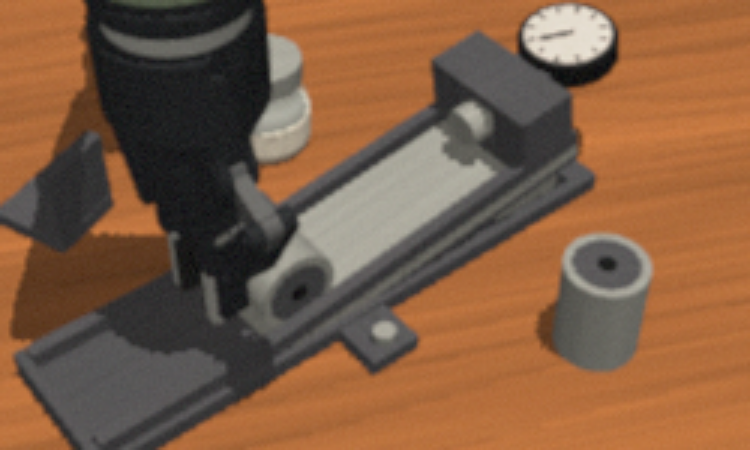

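Contact is steady at about 1.7 N pushing back. The roller is on the slope, at about (295,290) in the crop.

```bash
python3 -m jog '[[190,[-0.03,0.06,0.01],0],[190,[-0.06,0.12,0.02],0],[190,[-0.09,0.18,0.03],0],[190,[-0.11,0.24,0.04],0],[190,[-0.14,0.3,0.05],0],[190,[-0.17,0.36,0.06],0],[190,[-0.2,0.42,0.07],0],[190,[-0.23,0.48,0.07],0],[190,[-0.25,0.54,0.08],0],[190,[-0.28,0.6,0.09],0],[190,[-0.31,0.66,0.1],0],[190,[-0.34,0.72,0.11],0],[190,[-0.37,0.78,0.12],0],[190,[-0.4,0.84,0.13],0],[190,[-0.42,0.9,0.14],0],[190,[-0.45,0.96,0.15],0],[190,[-0.48,1.02,0.16],0],[190,[-0.51,1.08,0.17],0],[190,[-0.54,1.14,0.18],0],[190,[-0.56,1.2,0.19],0]]'
python3 -m jog '[[190,[-0.03,0.06,0.01],0],[190,[-0.06,0.12,0.02],0],[190,[-0.08,0.17,0.03],0],[190,[-0.1,0.22,0.04],0],[190,[-0.12,0.26,0.04],0],[190,[-0.14,0.3,0.05],0],[190,[-0.16,0.34,0.05],0],[190,[-0.18,0.38,0.06],0],[190,[-0.2,0.42,0.07],0],[190,[-0.22,0.46,0.07],0],[190,[-0.24,0.5,0.08],0],[190,[-0.26,0.54,0.08],0],[190,[-0.27,0.57,0.09],0],[190,[-0.28,0.6,0.09],0]]'
python3 - <<'E'
from h import *
im,W=cloud("scene"); cv2.imwrite("pics/c4.png",cv2.resize(im[130:280,180:430],(750,450))[:,:,::-1])
p=arm.read_state()["position"]; o=np.array([.55,-.03]);a=np.radians(115.2);u=np.array([np.cos(a),np.sin(a)])
print("tool s,t",(p[:2]-o)@u,(p[:2]-o)@[-u[1],u[0]])
E
```

```text
time: 8.63
position: [0.5599, -0.0504, 0.0363]
ee_rot: [-3.141, -0.0, 2.013]
wrist_force: [1.7, -1.4, 0.6]
width: 0.0218
grasp_force: 1.0
time: 9.8
position: [0.5516, -0.0325, 0.039]
ee_rot: [-3.142, -0.0, 2.013]
wrist_force: [0.7, -1.7, 1.0]
width: 0.0222
grasp_force: 1.2
tool s,t -0.0026564944640065724 -0.0003781209056648424
```

View pics/c4.png

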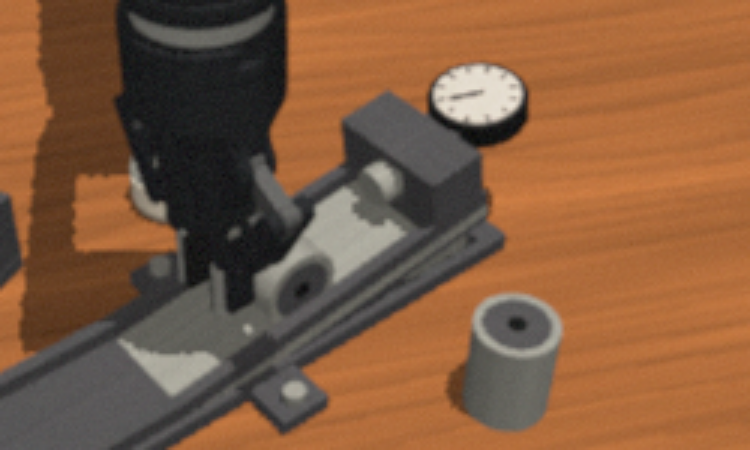

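```bash
python3 - <<'E'
from h import *
im,W=cloud("scene")
# crop->full: u=180+x/3, v=130+y/3
for n,x,y in [("roller end face",290,300),("roller end2",318,275),("plunger",385,180),("block face",420,200),("block top",405,140)]:
    u,v=180+x//3,130+y//3; w=np.nanmedian(W[v-1:v+2,u-1:u+2].reshape(-1,3),0)
    o=np.array([.55,-.03]);a=np.radians(115.2);ux=np.array([np.cos(a),np.sin(a)]);d=w[:2]-o
    print(n,np.round([d@ux,d@[-ux[1],ux[0]],w[2]],4))
a=np.radians(115.2);ux=np.array([np.cos(a),np.sin(a)])
s=(W[...,:2]-o)@ux;t=(W[...,:2]-o)@np.array([-ux[1],ux[0]]);z=W[...,2]
m=(abs(t+.027)<.006)&(z>.045)&(s<.08)&(s>-.03); print("near end pts",m.sum(),np.round(np.percentile(s[m],[2,50,98]),4),np.round(np.percentile(z[m],[2,98]),4))
m=(abs(t)<.03)&(z>.06)&(s>.06)&(s<.2);print("block s",np.round(np.percentile(s[m],[1,5,20]),4))
E
```

```text
roller end face [ 0.0211 -0.0315  0.0416]
roller end2 [ 0.0416 -0.0311  0.0487]
plunger [ 0.1068 -0.0089  0.0635]
block face [ 0.1147 -0.0296  0.06  ]
block top [ 0.1266 -0.0033  0.0793]
near end pts 3501 [-0.0296 -0.0189  0.0356] [0.0498 0.3787]
block s [0.1022 0.1112 0.1162]
```

```bash
python3 -m jog '[[190,[-0.02,0.04,0],0],[190,[-0.05,0.1,0.01],0],[190,[-0.08,0.16,0.02],0],[190,[-0.11,0.22,0.03],0],[190,[-0.13,0.28,0.04],0],[190,[-0.16,0.34,0.05],0],[190,[-0.19,0.4,0.06],0],[190,[-0.22,0.46,0.07],0],[190,[-0.24,0.52,0.08],0],[190,[-0.27,0.58,0.09],0],[190,[-0.3,0.64,0.1],0],[190,[-0.33,0.7,0.11],0],[190,[-0.36,0.76,0.12],0],[190,[-0.39,0.82,0.13],0],[190,[-0.41,0.88,0.14],0],[190,[-0.44,0.94,0.14],0],[190,[-0.47,1.0,0.15],0],[190,[-0.5,1.06,0.16],0],[190,[-0.53,1.12,0.17],0],[190,[-0.55,1.17,0.18],0]]'
python3 -m jog '[[190,[-0.02,0.05,0],0],[190,[-0.05,0.1,0.01],0],[190,[-0.07,0.14,0.02],0],[190,[-0.09,0.19,0.02],0],[190,[-0.11,0.23,0.03],0],[190,[-0.13,0.28,0.04],0],[190,[-0.15,0.32,0.05],0],[190,[-0.17,0.36,0.05],0],[190,[-0.19,0.4,0.06],0],[190,[-0.21,0.45,0.07],0],[190,[-0.23,0.49,0.07],0],[190,[-0.24,0.51,0.07],0],[190,[-0.24,0.51,0.07],0]]'
python3 - <<'E'
from h import *
im,W=cloud("scene"); cv2.imwrite("pics/c5.png",cv2.resize(im[130:280,180:430],(750,450))[:,:,::-1])
p=arm.read_state()["position"]; o=np.array([.55,-.03]);a=np.radians(115.2);u=np.array([np.cos(a),np.sin(a)])
print("tool s,t",(p[:2]-o)@u,(p[:2]-o)@[-u[1],u[0]])
E
```

```text
time: 11.57
position: [0.535, 0.0028, 0.0444]
ee_rot: [-3.141, -0.0, 2.013]
wrist_force: [0.5, -2.8, 0.5]
width: 0.0215
grasp_force: 1.2
time: 12.65
position: [0.5289, 0.0163, 0.0472]
ee_rot: [3.141, 0.004, 2.013]
wrist_force: [0.5, -7.3, 1.7]
width: 0.0219
grasp_force: 3.5
tool s,t 0.05084700711750615 -0.0005792809313991934
```

View pics/c5.png

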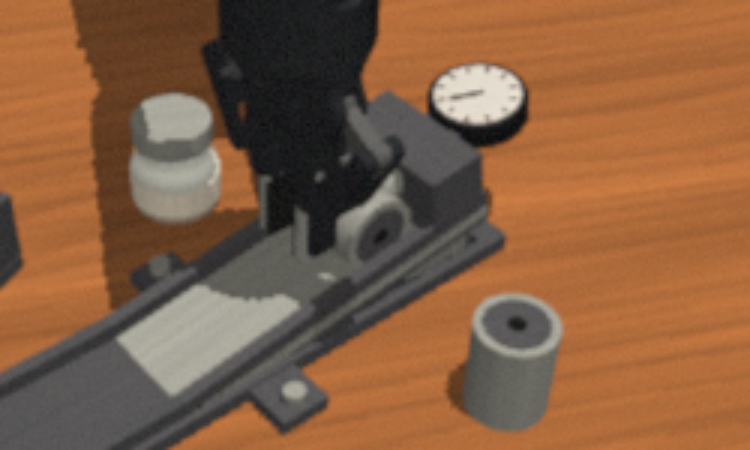

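The roller is now on the plunger, centred at about (378,235) in the crop, with a reaction of about 7 N. I'll press in gently.

```bash
python3 -m jog '[[190,[-0.02,0.03,0],0],[190,[-0.03,0.06,0.01],0],[190,[-0.04,0.09,0.01],0],[190,[-0.06,0.12,0.02],0],[190,[-0.07,0.15,0.02],0],[190,[-0.09,0.18,0.03],0],[190,[-0.09,0.18,0.03],0],[190,[-0.09,0.18,0.03],0]]'
```

```text
time: 13.37
position: [0.5265, 0.0212, 0.048]
ee_rot: [3.141, 0.004, 2.013]
wrist_force: [2.4, -8.2, 1.9]
width: 0.0217
grasp_force: 4.2
```

```bash
python3 -m jog '[[190,[-0.02,0.03,0],0],[190,[-0.03,0.06,0.01],0],[190,[-0.04,0.09,0.01],0],[190,[-0.06,0.12,0.02],0],[190,[-0.06,0.12,0.02],0],[190,[-0.06,0.12,0.02],0]]'
```

```text
time: 13.87
position: [0.525, 0.0245, 0.0486]
ee_rot: [3.141, 0.005, 2.013]
wrist_force: [3.4, -8.2, 0.5]
width: 0.0217
grasp_force: 4.8
```

```bash
python3 -m jog '[[190,[-0.02,0.03,0],0],[190,[-0.03,0.06,0.01],0],[190,[-0.04,0.09,0.01],0],[190,[-0.04,0.09,0.01],0],[190,[-0.04,0.09,0.01],0]]'
```

```text
time: 14.28
position: [0.5246, 0.0253, 0.0488]
ee_rot: [3.14, 0.009, 2.014]
wrist_force: [4.9, -14.3, -2.4]
width: 0.022
grasp_force: 7.7
```

```bash
python3 -m jog '[[190,[-0.01,0.02,0],0],[190,[-0.01,0.02,0],0],[190,[-0.01,0.02,0],0],[190,[-0.01,0.02,0],0]]'
python3 - <<'E'
from h import *
im,W=cloud("scene"); cv2.imwrite("pics/c6.png",cv2.resize(im[160:240,260:380],(780,520))[:,:,::-1])
o=np.array([.55,-.03]);a=np.radians(115.2);ux=np.array([np.cos(a),np.sin(a)])
s=(W[...,:2]-o)@ux;t=(W[...,:2]-o)@np.array([-ux[1],ux[0]]);z=W[...,2]
m=(abs(t+.028)<.004)&(z>.04)&(z<.08)&(s<.108)&(s>.05); print("roller end",m.sum(),np.round(np.percentile(s[m],[2,50,98]),4),np.round(np.percentile(z[m],[2,98]),4),np.median(t[m]))
E
```

```text
time: 14.62
position: [0.5246, 0.0253, 0.0489]
ee_rot: [3.14, 0.01, 2.014]
wrist_force: [6.2, -16.4, -3.1]
width: 0.0216
grasp_force: 8.5
roller end 355 [0.0555 0.0845 0.106 ] [0.042  0.0763] -0.030714421222344343
```

View pics/c6.png

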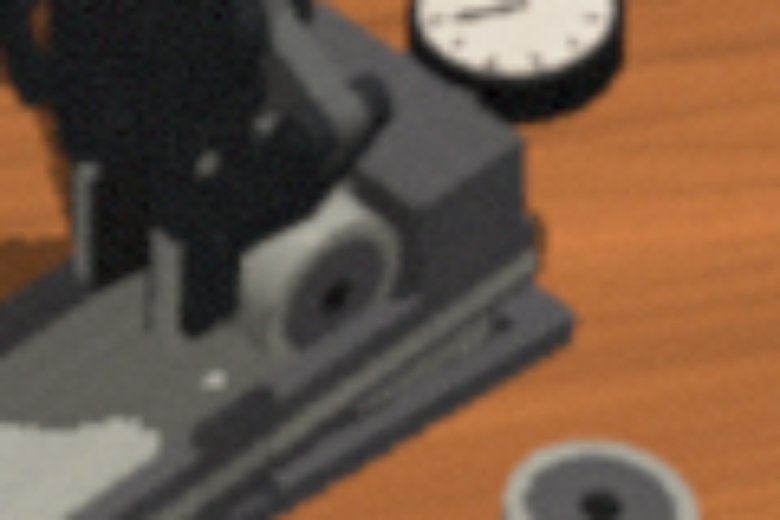

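The roller, at about (335,290) in the crop, is hard against the block. In the last move the force rose but the tool didn't advance, so it is home.

```bash
python3 -c "
from plant import workorder
print(workorder.sign_off())"
```

```text
the job is handed in; nothing more can be done
None
```

I pushed the roller up the ramp until it was hard against the stop block and handed the job in at about 15 s with the fingers still pressing it at about 17 N; the sign-off didn't report a verdict.

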